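Check the seal of the squat preserve jar with the dial gauge

ROBOT

A 6-joint arm with a two-finger parallel gripper is mounted at the origin on the work surface. World frame = base frame: x ahead of the robot, y to its left, z up, the work surface at z = 0. Lengths are in m, angles in rad, forces in N, time in s.
With the tool pointing down it reaches from about 0.275 to 0.725 m from the base axis. Payload 15.9 kg.
Tool frame: the origin (TCP) lies midway between the tips of the shut fingers; the grasp point (between the pads) lies 19 mm behind it; z points along the fingers, y is the line along which they close (so a half turn about z gives the same grasp; the last joint's range is limited). The gripper opens to 85 mm and grips with 20 to 120 N. Pads are 22 mm wide; open, the fingers measure 114 mm over their backs; the gripper's body (76 mm by 85 mm) begins 54 mm behind the grasp point. The pads swing forward as they close: fully open they stand 13 mm farther back than shut.
Start: joints at [1.292, 0.213, -0.034, 1.323, 0, 1.571], TCP at [0.138, 0.481, 0.231] pointing down, gripper open.
Joint ranges: [-2.98, 2.98], [-0.74, 1.72], [-1.14, 1.35], [-2.1, 2.04], [-1.57, 1.44], [-3.14, 3.14]. Speed limits (rad/s): [1.89, 1.89, 2.39, 2.57, 3.14, 3.14].

INTERFACE

Orientations are given as a rotation vector (axis times angle).
In Python, from plant import status, eyes, order gives the robot as it stands.
- The arm moves only by the shell command python3 -m inch 'ROWS' [OPENING] [FORCE]. ROWS is JSON, a list that holds one entry, the list of rows, each a list of 6 numbers: the shift along the tool's x, y, z in m, then the turn, a rotation vector about the tool's x, y, z in rad. A call has 1 to 20 rows; each row is the pose to reach, as a shift and turn from the pose commanded when the call began, along the tool's axes at that moment; what a row does not reach only later rows make up. A row lasts 1/8 s, in which the tool goes at most 62.5 mm and 10.7 degrees, less where a joint would pass 70% of its speed; a pose out of reach is approached as far as the arm can. A call with a gripper value outside its range is refused whole. OPENING is the closure, from 0 (fully open) to 1 (shut), set as the call begins (- or left out, the last holds). The fingers move at their own pace and stop on an object; FORCE is the grip in N (left out, the last holds). Time passes only in rows, so rows that repeat a pose let the fingers close. It gives the time, the measured TCP pose, the force, the opening and the grip force at its end, in the units of the state.
- status.sense(): the state, without advancing time (a new reading comes with each control period).
- eyes.read_camera(name): name is "side" or "top" or "wrist"; returns a dict with "img" (384x512x3 uint8, red, green, blue), "mtx" (3x3 intrinsics, pixels), "extrinsics" (4x4, takes a point from camera to world coordinates); the wrist camera has in their place "T_tool_cam" (4x4, takes a point from camera to tool coordinates, whose origin is the TCP and whose axes are the flange's). Camera axes: x right, y up, looking along -z (the intrinsics and any distortion apply to the point x, -y, -z); pixel columns grow to the right and rows downward; lengths in m; the calibration is good to about 2 mm. A picture is of the moment at which its call begins: read the wrist's pose just before it. There is no depth.
- order.close_job(): hands the job in; it is judged then, once.
The state is a dict: "t": time; "qpos": joint angles; "joint_vel": joint speeds; "joint_efforts": joint torques, N m; "tcp_pos": TCP position; "eef_rot": TCP orientation; "force": force on the tool from outside, world axes, zero at the start; "torque": the same for the moment, N m; "grip_width": finger opening in m; "gripper_force": force on a finger pad.
Only numpy, scipy, OpenCV 4.12 (cv2) and the standard library are available. Lean on these libraries where they do the work, as an engineer would, in place of code of your own. Each camera call takes 0.05 s, during which the arm holds its last target. There are 200 camera calls.

TASK

Slide the stand's transport lock fully to its end stop to free the dial gauge, lift the gauge out by its black grip, and check the seal of the lowest, widest of the three preserve jars: hold the gauge upright with its feeler on the raised button in the middle of the lid, pressing gently so that the sprung feeler is about half way in and not bottomed out. Finish while still holding it there; leave the lock open, never bang on the jar, and do not shift that jar or the other things on the counter.

Things in the scene. Friction and masses are not known exactly. Their poses are not given: they have to be found in the camera images.
- stand: Pale wooden block fixed to the counter, 60 mm high, 70 mm wide (its x), from 35 mm on the -y side of its origin to 165 mm on the +y side; a low steel stop (16 mm above the block) at its +y end. Origin at counter level under the gauge's hole (22 mm, right through); z up, +y is the way the lock slides open. Place and yaw vary.
- lock (a joint): Transport lock: steel fork on the stand. 0: locked, prongs over the gauge's collar (starts at 0 to 8 mm); 0.045 m: at its end stop, gauge free. Slides along the stand's +y, stays where left, friction about 1.5 N.
- lock_grip (a point): Top centre of the lock's black finger knob, moving with the lock: block 16 mm wide (stand's x), 24 mm long (stand's y), 34 mm high, top 107 mm above the counter, standing on the lock's plate (44 mm wide, top at 73 mm). It is 95 mm from the gauge's axis along the stand's +y when locked, 140 mm when open. Axes as the stand's.
- gauge: Loose dial gauge, 0.16 kg, upright in the stand. Origin on its axis under its collar (60 mm above the counter in the stand), z up the axis. Upwards: collar 40 mm across, 6 thick; neck 18 across; round dial head 40 across (z 22 to 62 mm, white face to +x); black square grip 24 x 24 mm, z 60 to 112. Below: stem 18 across, 30 long, then the feeler.
- gauge_grip (a point): Middle of the gauge's black square grip, 88 mm above the gauge's origin; axes as the gauge's, the grip's flat sides face x and y.
- feeler (a joint): Travel of the gauge's sprung feeler: 0 fully out, 0.014 m bottomed out. About 0.9 N to start it and 0.3 N more for every mm: about 3 N half way.
- tip (a point): Lower end of the feeler (rod 6 mm across, ball end 8 mm across): 50 mm below the gauge's origin when fully out, 138 mm below gauge_grip; it moves up as the feeler is pressed in.
- jar_squat: Loose preserve jar, glass body, steel screw lid, the lowest and widest of three alike jars: outer radius 46 mm, 75 mm high over the lid button, about 0.6 kg. Origin at the centre of its underside, z up. The one to be checked. The three jars may stand in any of three places left of the stand.
- jar_squat_spot (a point): Centre of the raised button on the squat jar's lid, on its top, 75 mm above the counter; the button is a darker steel disc 22 mm across, raised 1.6 mm.
- jar_medium: Loose preserve jar, glass body, steel screw lid, medium: outer radius 39 mm, 110 mm high over the lid button, about 0.6 kg. Origin at the centre of its underside, z up. Leave alone.
- jar_tall: Loose preserve jar, glass body, steel screw lid, the tallest and slimmest: outer radius 35 mm, 145 mm high over the lid button, about 0.6 kg. Origin at the centre of its underside, z up. Leave alone.
- spice_jar: Small loose jar, 44 mm across and 75 mm high, origin under its centre. Leave alone.
- food_can: Loose food can, 74 mm across and 100 mm high, origin under its centre. Leave alone.
- ramekin: Loose white ceramic dish, 84 mm across and 45 mm high, origin under its centre. Leave alone.
- wooden_spoon: Loose wooden spoon lying near the robot on its right. Leave alone.
- jar_ring: Loose steel screw ring, 76 mm across and 14 mm high, lying flat, origin under its centre. Leave alone.
Mind the look-alikes: they are no part of the job. What is shaped like the gauge but blue is not meant.

How it is judged:
By the outcome, as a careful person would: the job done as asked, in the order asked, and still so for the second after the job is handed in, while the arm keeps its last pose, push and grip.
It also fails if it takes over 53 s, if anything falls off the work surface, if the arm or the gripper's body presses on something with over 40 N, if the wrist force passes 120 N, or if a joint passes its speed limit or range.

## Working session

There is one attempt and no reset: what is moved stays moved. The work goes in short steps, Python scripts to look and compute and a shell command to move; the robot and the scene stay as the last step left them, time stands still between calls to the robot, and variables do not carry over. Pictures are saved under pics/ and viewed, at most 10 in all, crops included, and the job is handed in when it is done.

```bash
ls; mkdir -p pics
python3 - <<'E'
from plant import status, eyes
import cv2,numpy as np
s=status.sense();print({k:np.round(v,3) for k,v in s.items()})
for n in("top","side"):
    c=eyes.read_camera(n);cv2.imwrite(f"pics/{n}0.png",cv2.cvtColor(c["img"],cv2.COLOR_RGB2BGR))
    np.savez(f"{n}.npz",K=c["mtx"],T=c["extrinsics"]);print(n,c.keys(),c["mtx"],c["extrinsics"])
E
```

```text
pics
{'t': np.float64(0.0), 'qpos': array([ 1.292,  0.213, -0.035,  1.323, -0.   ,  1.571]), 'joint_vel': array([ 0.   ,  0.001,  0.001,  0.   ,  0.001, -0.   ]), 'joint_efforts': array([ 3.0000e-03, -6.8615e+01,  4.8713e+01,  1.7000e-02,  0.0000e+00,
        0.0000e+00]), 'tcp_pos': array([0.138, 0.48 , 0.231]), 'eef_rot': array([-4.370e-01, -3.111e+00,  2.000e-03]), 'force': array([ 0.045,  0.309, -0.312]), 'torque': array([-0.023,  0.047,  0.012]), 'gripper_force': np.float64(0.0), 'grip_width': np.float64(0.086)}
top dict_keys(['img', 'mtx', 'extrinsics']) [[461.85211614   0.         248.15788619]
 [  0.         461.85211614 195.68992269]
 [  0.           0.           1.        ]] [[-0.00481664  0.9940607  -0.10872041  0.42566359]
 [-0.99998698 -0.00460495  0.00219812 -0.04479066]
 [ 0.00168441  0.10872958  0.99406994  1.28100599]
 [ 0.          0.          0.          1.        ]]
side dict_keys(['img', 'mtx', 'extrinsics']) [[385.54795571   0.         256.47243335]
 [  0.         385.54795571 198.52557956]
 [  0.           0.           1.        ]] [[ 0.99184321  0.07447957 -0.10344003  0.4151611 ]
 [-0.12596576  0.69679744 -0.70612036 -0.90197997]
 [ 0.01948521  0.71339058  0.70049569  0.9551061 ]
 [ 0.          0.          0.          1.        ]]
```

View pics/top0.png

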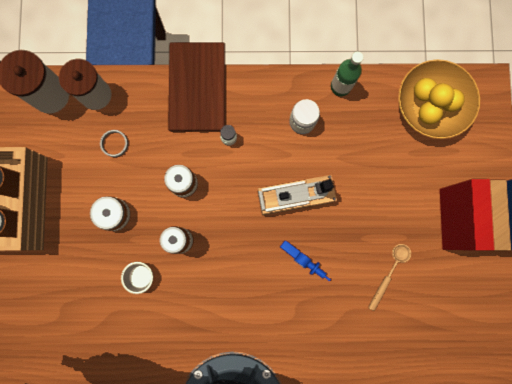

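View pics/side0.png

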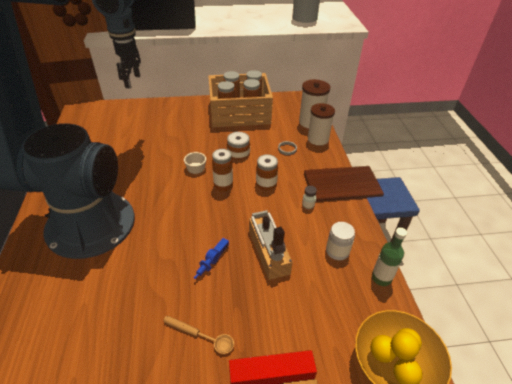

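The top view shows the stand at about (298,195): gauge grip at (325,186), lock knob at (285,196). The jars are at (108,213), (180,180) and (174,240). The first has the largest lid and looks lowest in the side view, at (238,146), so it fits as the squat jar. The blue look-alike lies at (305,260). I'll confirm this in one enlarged crop.

Run:
```python
import cv2,numpy as np
t=cv2.imread("pics/top0.png");s=cv2.imread("pics/side0.png")
f=lambda im,x,y,w,h,k:cv2.resize(im[y:y+h,x:x+w],None,fx=k,fy=k,interpolation=cv2.INTER_CUBIC)
a=np.hstack([f(t,80,150,130,100,3),f(t,250,160,100,75,4)])  # 390x300, 400x300
b=np.hstack([f(s,175,120,130,100,3),f(s,230,200,100,75,4)*1])
cv2.imwrite("pics/crop1.png",np.vstack([a,b]))
```

```text
(no output)
```

View pics/crop1.png

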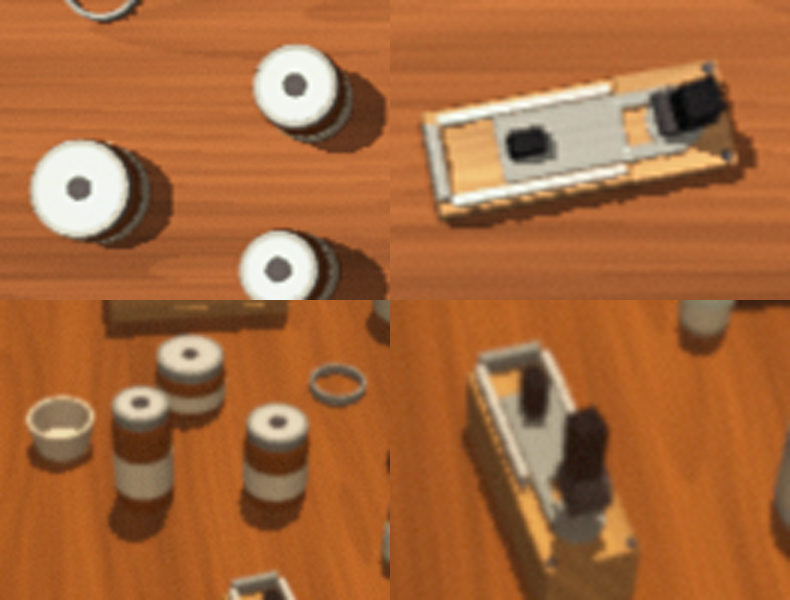

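The crop confirms that the jar with the large lid (top view, 106,213) is the squat one: it's clearly the lowest and widest in the side view. The gauge has a black grip and stands at the stand's -y end. Next I'll turn these pixels into positions.

```bash
cat > h.py <<'E'
import numpy as np
def ray(n,uv):
    d=np.load(f"{n}.npz");K,T=d["K"],d["T"]
    v=np.linalg.inv(K)@[*uv,1];return T[:3,3],T[:3,:3]@(v*[1,-1,-1])
def atz(n,uv,z):
    o,d=ray(n,uv);return o+d*(z-o[2])/d[2]
def tri(a,b):
    o1,d1=ray("top",a);o2,d2=ray("side",b)
    M=np.c_[d1,-d2];s=np.linalg.lstsq(M,o2-o1,rcond=None)[0]
    p,q=o1+d1*s[0],o2+d2*s[1];return (p+q)/2,np.linalg.norm(p-q)
E
python3 - <<'E'
from h import *
np.set_printoptions(precision=4,suppress=True)
P={"jar":((106,212.5),(238.3,137.7),.075),"knob":((283.7,195),(266.7,218),.107),"grip":((328.2,185.5),(280,228.7),.172)}
for k,(a,b,z) in P.items(): print(k,atz("top",a,z),atz("side",b,z),tri(a,b))
g=atz("top",P["grip"][0],.172);k=atz("top",P["knob"][0],.107);d=k-g;print(np.hypot(*d[:2]),np.degrees(np.arctan2(d[1],d[0])))
for uv in [(443,212),(713,65),(738,160),(425,120)]: print(atz("top",((uv[0]-390)/4+250,uv[1]/4+160),.06 if uv[0]>500 else .076))
# side-of-rail direction
E
```

```text
jar [0.5151 0.3245 0.075 ] [0.5175 0.3265 0.075 ] (array([0.5161, 0.3239, 0.0768]), np.float64(0.0023011775247737654))
knob [ 0.5554 -0.1383  0.107 ] [ 0.5603 -0.1327  0.107 ] (array([ 0.5571, -0.138 ,  0.1127]), np.float64(0.004538689952175533))
grip [ 0.5709 -0.2412  0.172 ] [ 0.5792 -0.2342  0.172 ] (array([ 0.5738, -0.2404,  0.179 ]), np.float64(0.007636178147668973))
0.1040795744382032 98.54607383475286
[ 0.5118 -0.0867  0.076 ]
[ 0.6104 -0.2685  0.06  ]
[ 0.5466 -0.2835  0.06  ]
[ 0.5724 -0.0754  0.076 ]
```

Fits: the jar is at (0.516,0.325), the stand origin near (0.572,-0.241) with a yaw of about 10.5°, and the lock is at roughly 8 mm. Next is a helper for moves, then I go above the knob.

```bash
cat >> h.py <<'E'
from scipy.spatial.transform import Rotation as Ro
def rel(target,yaw_y):
    """shift+turn in tool axes to TCP target, tool down, tool y along world angle yaw_y (deg)"""
    from plant import status
    s=status.sense();R=Ro.from_rotvec(s["eef_rot"])
    a=np.radians(yaw_y);y=np.array([np.cos(a),np.sin(a),0]);z=np.array([0,0,-1.]);x=np.cross(y,z)
    T=Ro.from_matrix(np.c_[x,y,z])
    print("t",round(s["t"],2),"tcp",s["tcp_pos"].round(4),"F",s["force"].round(2),"w",round(s["grip_width"],4),"gf",round(s["gripper_force"],1))
    print("shift",R.inv().apply(np.array(target)-s["tcp_pos"]).round(4),"turn",(R.inv()*T).as_rotvec().round(4))
E
python3 - <<'E'
from h import *
rel([.555,-.138,.25],10.5)
from plant import eyes
print(eyes.read_camera("wrist")["T_tool_cam"].round(3))
E
```

```text
t 0.1 tcp [0.1375 0.4804 0.2309] F [ 0.72  0.13 -0.84] w 0.0854 gf 0.0
shift [-0.5716 -0.4796 -0.0186] turn [-9.0000e-04  5.0000e-04  1.1087e+00]
[[-0.001  0.964  0.266  0.067]
 [ 1.     0.001  0.     0.   ]
 [ 0.     0.266 -0.964 -0.143]
 [ 0.     0.     0.     1.   ]]
```

```bash
R='[-0.572,-0.48,-0.019,0,0,1.109]'; python3 -m inch '[[[-0.572,-0.48,-0.019,0,0,1.109],[-0.572,-0.48,-0.019,0,0,1.109],[-0.572,-0.48,-0.019,0,0,1.109],[-0.572,-0.48,-0.019,0,0,1.109],[-0.572,-0.48,-0.019,0,0,1.109],[-0.572,-0.48,-0.019,0,0,1.109],[-0.572,-0.48,-0.019,0,0,1.109],[-0.572,-0.48,-0.019,0,0,1.109],[-0.572,-0.48,-0.019,0,0,1.109],[-0.572,-0.48,-0.019,0,0,1.109],[-0.572,-0.48,-0.019,0,0,1.109],[-0.572,-0.48,-0.019,0,0,1.109],[-0.572,-0.48,-0.019,0,0,1.109],[-0.572,-0.48,-0.019,0,0,1.109],[-0.572,-0.48,-0.019,0,0,1.109],[-0.572,-0.48,-0.019,0,0,1.109]]]' 0
python3 - <<'E'
from h import *
from plant import status,eyes
import cv2
rel([.555,-.138,.25],10.5)
s=status.sense();c=eyes.read_camera("wrist")
T=np.eye(4);T[:3,:3]=Ro.from_rotvec(s["eef_rot"]).as_matrix();T[:3,3]=s["tcp_pos"]
np.savez("w1.npz",K=c["mtx"],T=T@c["T_tool_cam"]);cv2.imwrite("pics/w1.png",cv2.cvtColor(c["img"],cv2.COLOR_RGB2BGR))
E
```

```text
t: 2.15
tcp_pos: [0.5552, -0.1373, 0.2508]
eef_rot: [2.007, 2.416, 0.001]
force: [0.2, 0.2, -0.1]
grip_width: 0.0857
gripper_force: 0.0
t 2.15 tcp [ 0.5552 -0.1373  0.2508] F [ 0.22  0.16 -0.14] w 0.0857 gf 0.0
shift [-0.0006 -0.0003  0.0008] turn [0.0006 0.0002 0.0009]
```

View pics/w1.png

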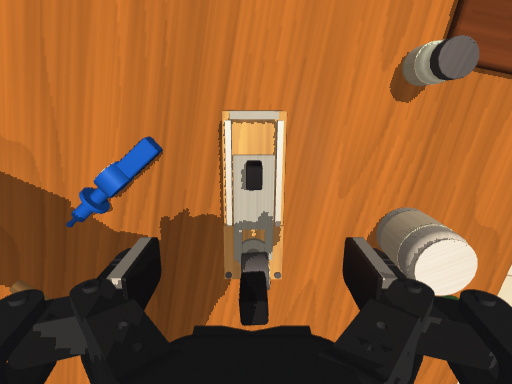

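The wrist view shows the stand lined up with the tool. The knob is at about (254,175), the gauge grip at (254,290), and the blue look-alike is off to the left at (115,180). I'll enlarge to get the top faces.

Run:
```python
import cv2
a=cv2.imread("pics/w1.png")[100:340,200:310]
a=cv2.convertScaleAbs(cv2.resize(a,None,fx=2.5,fy=2.5,interpolation=cv2.INTER_CUBIC),alpha=1.0,beta=0)
b=cv2.LUT(a,(255*(__import__('numpy').arange(256)/255.)**.4).astype('uint8'))
cv2.imwrite("pics/w1c.png",cv2.hconcat([a,b]))
```

```text
(no output)
```

View pics/w1c.png

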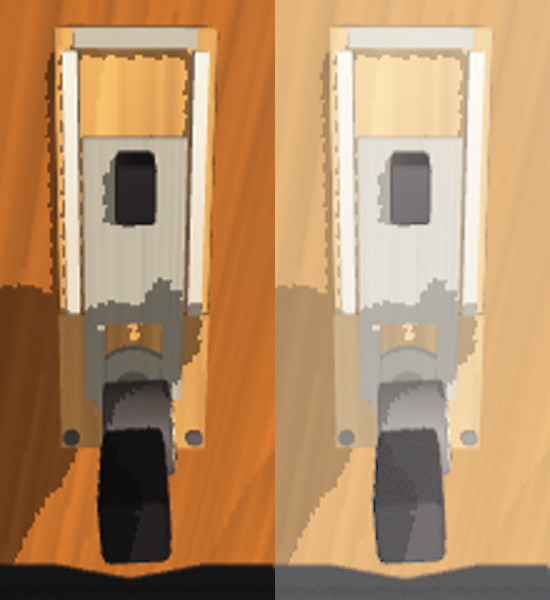

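Run:
```python
from h import *
np.set_printoptions(precision=4,suppress=True)
f=lambda x,y,z:atz("w1",(200+x/2.5,100+y/2.5),z)
k=f(136,195,.107);g=f(135,533,.172);d=k-g
print("knob",k,"grip",g,np.hypot(*d[:2]),np.degrees(np.arctan2(d[1],d[0])))
a,b=f(58,446,.06),f(207,446,.06);c,e=f(54,28,.06),f(215,28,.06)
print(a,b,c,e,np.linalg.norm(a-b),np.linalg.norm(c-e));m,n=(a+b)/2,(c+e)/2;v=(n-m);L=np.linalg.norm(v);print(L,np.degrees(np.arctan2(v[1],v[0])),"origin",m+v/L*.035)
print("knob corners",f(116,165,.107),f(156,165,.107),f(116,226,.107))
```

```text
knob [ 0.5587 -0.1372  0.107 ] grip [ 0.5766 -0.2376  0.172 ] 0.10207434160134408 100.10153938901858
[ 0.5469 -0.2794  0.06  ] [ 0.6189 -0.2661  0.06  ] [ 0.5138 -0.0831  0.06  ] [ 0.5806 -0.0707  0.06  ] 0.07325323766147095 0.06801346082721858
0.19911811544343852 100.33984277941676 origin [ 0.5766 -0.2383  0.06  ]
knob corners [ 0.549 -0.127  0.107] [ 0.564  -0.1242  0.107 ] [ 0.5533 -0.1507  0.107 ]
```

Consistent: the stand origin is (0.5766,-0.238) with a yaw of 10.3°, and the lock is at about 7 mm, so about 38 mm remains. Now I go down on the knob.

```bash
python3 -c "
from h import *
rel([.5587,-.1372,.083],10.3)"
```

```text
t 2.2 tcp [ 0.5552 -0.1375  0.2507] F [0.34 0.19 0.01] w 0.0853 gf 0.0
shift [-0.0003  0.0034  0.1677] turn [0.0005 0.0002 0.0042]
```

```bash
python3 -m inch '[[[0,0.0034,0.05,0,0,0.004],[0,0.0034,0.1,0,0,0.004],[0,0.0034,0.14,0,0,0.004],[0,0.0034,0.16,0,0,0.004],[0,0.0034,0.168,0,0,0.004],[0,0.0034,0.168,0,0,0.004]]]' 0.5
python3 -m inch '[[[0,0,0,0,0,0],[0,0,0,0,0,0],[0,0,0,0,0,0],[0,0,0,0,0,0],[0,0,0,0,0,0],[0,0,0,0,0,0]]]' 1 40
```

```text
t: 2.95
tcp_pos: [0.5588, -0.1374, 0.0827]
eef_rot: [2.014, 2.411, 0.0]
force: [0.6, -0.3, 0.4]
grip_width: 0.0428
gripper_force: 0.0
t: 3.7
tcp_pos: [0.5579, -0.138, 0.0834]
eef_rot: [-2.014, -2.411, 0.002]
force: [-12.0, -1.9, 14.3]
grip_width: 0.0153
gripper_force: 41.8
```

```bash
python3 -m inch '[[[0.006,0,0,0,0,0],[0.014,0,0,0,0,0],[0.022,0,0,0,0,0],[0.028,0,0,0,0,0],[0.032,0,0,0,0,0],[0.034,0,0,0,0,0],[0.034,0,0,0,0,0]]]'
python3 -m inch '[[[0.001,0,0,0,0,0],[0.002,0,0,0,0,0],[0.003,0,0,0,0,0],[0.003,0,0,0,0,0]]]'
python3 -m inch '[[[0.001,0,0,0,0,0],[0.002,0,0,0,0,0],[0.003,0,0,0,0,0],[0.003,0,0,0,0,0]]]'
```

```text
t: 4.58
tcp_pos: [0.5518, -0.1044, 0.0834]
eef_rot: [-2.014, -2.411, 0.002]
force: [-13.4, -1.9, 14.7]
grip_width: 0.0151
gripper_force: 41.9
t: 5.08
tcp_pos: [0.5513, -0.1017, 0.0834]
eef_rot: [2.014, 2.411, -0.002]
force: [-13.8, -2.7, 14.7]
grip_width: 0.0151
gripper_force: 41.9
t: 5.58
tcp_pos: [0.5512, -0.1012, 0.0834]
eef_rot: [2.014, 2.406, -0.007]
force: [-9.9, -22.9, 8.8]
grip_width: 0.015
gripper_force: 41.0
```

The lock is at its end stop: the knob stopped with 23 N of reaction. I'll relax the push, release and rise.

```bash
python3 -m inch '[[[-0.001,0,0,0,0,0],[-0.002,0,0,0,0,0],[-0.002,0,0,0,0,0]]]'
python3 -m inch '[[[-0.002,0,0,0,0,0],[-0.002,0,0,0,0,0],[-0.002,0,0,0,0,0],[-0.002,0,0,0,0,0],[-0.002,0,-0.04,0,0,0],[-0.002,0,-0.09,0,0,0],[-0.002,0,-0.13,0,0,0],[-0.002,0,-0.145,0,0,0],[-0.002,0,-0.145,0,0,0]]]' 0.5
python3 - <<'E'
from h import *
from plant import status,eyes
import cv2
s=status.sense();c=eyes.read_camera("wrist")
T=np.eye(4);T[:3,:3]=Ro.from_rotvec(s["eef_rot"]).as_matrix();T[:3,3]=s["tcp_pos"]
np.savez("w2.npz",K=c["mtx"],T=T@c["T_tool_cam"]);im=cv2.cvtColor(c["img"],cv2.COLOR_RGB2BGR)
cv2.imwrite("pics/w2.png",cv2.resize(im[100:,180:330],None,fx=2,fy=2,interpolation=cv2.INTER_CUBIC))
rel([.5766,-.238,.23],10.3)
E
```

```text
t: 5.95
tcp_pos: [0.5512, -0.1014, 0.0834]
eef_rot: [2.015, 2.41, -0.003]
force: [-12.5, -7.7, 12.9]
grip_width: 0.0153
gripper_force: 41.8
t: 7.08
tcp_pos: [0.5527, -0.1022, 0.2276]
eef_rot: [2.013, 2.41, 0.001]
force: [-0.0, 0.2, -1.2]
grip_width: 0.0428
gripper_force: 0.0
t 7.12 tcp [ 0.5522 -0.1021  0.2264] F [-0.46  0.25  0.08] w 0.0428 gf 0.0
shift [-0.1381 -0.0002 -0.0036] turn [-0.0007 -0.0003 -0.0007]
```

View pics/w2.png

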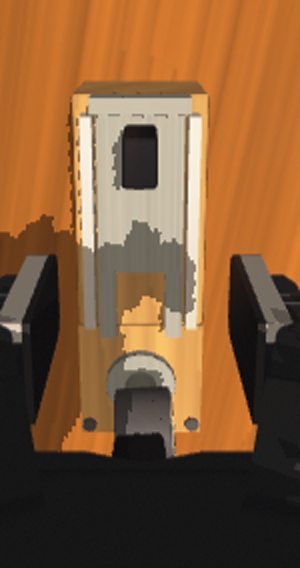

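The lock plate sits against the stop and the collar is clear of the prongs. Now over the gauge and down onto its grip.

```bash
python3 -m inch '[[[-0.05,-0.0006,-0.004,0,0,0],[-0.1,-0.0006,-0.004,0,0,0],[-0.13,-0.0006,-0.004,0,0,0],[-0.138,-0.0006,-0.004,0,0,0],[-0.138,-0.0006,-0.004,0,0,0],[-0.138,-0.0006,0.03,0,0,0],[-0.138,-0.0006,0.07,0,0,0],[-0.138,-0.0006,0.091,0,0,0],[-0.138,-0.0006,0.098,0,0,0],[-0.138,-0.0006,0.098,0,0,0]]]'
python3 -m inch '[[[0,0,0,0,0,0],[0,0,0,0,0,0],[0,0,0,0,0,0],[0,0,0,0,0,0],[0,0,0,0,0,0]]]' 1 40
```

```text
t: 8.38
tcp_pos: [0.5764, -0.2373, 0.1296]
eef_rot: [-2.013, -2.412, -0.0]
force: [0.4, 0.6, -0.1]
grip_width: 0.0422
gripper_force: 0.0
t: 9.0
tcp_pos: [0.577, -0.2381, 0.1305]
eef_rot: [2.013, 2.41, 0.002]
force: [-1.0, 1.8, 7.0]
grip_width: 0.0234
gripper_force: 40.8
```

```bash
python3 -m inch '[[[0,0,-0.01,0,0,0],[0,0,-0.025,0,0,0],[0,0,-0.045,0,0,0],[0,0,-0.07,0,0,0],[0,0,-0.1,0,0,0],[0,0,-0.13,0,0,0],[0,0,-0.155,0,0,0],[0,0,-0.17,0,0,0],[0,0,-0.17,0,0,0],[0,0,-0.17,0,0,0]]]' - 60
python3 - <<'E'
from h import *
from plant import eyes
import cv2
c=eyes.read_camera("side");im=cv2.cvtColor(c["img"],cv2.COLOR_RGB2BGR);cv2.imwrite("pics/s2f.png",im)
cv2.imwrite("pics/s2.png",cv2.resize(im[110:310,200:360],None,fx=3,fy=3,interpolation=cv2.INTER_CUBIC))
rel([.516,.325,.30],10.3)
E
```

```text
t: 10.25
tcp_pos: [0.5762, -0.2381, 0.299]
eef_rot: [-2.014, -2.411, 0.0]
force: [0.8, -0.4, -2.2]
grip_width: 0.0233
gripper_force: 59.1
t 10.3 tcp [ 0.5761 -0.238   0.2987] F [-0.22  0.61 -2.32] w 0.0233 gf 59.1
shift [ 0.5647  0.0411 -0.001 ] turn [-0.0008 -0.0005 -0.0008]
```

View pics/s2.png

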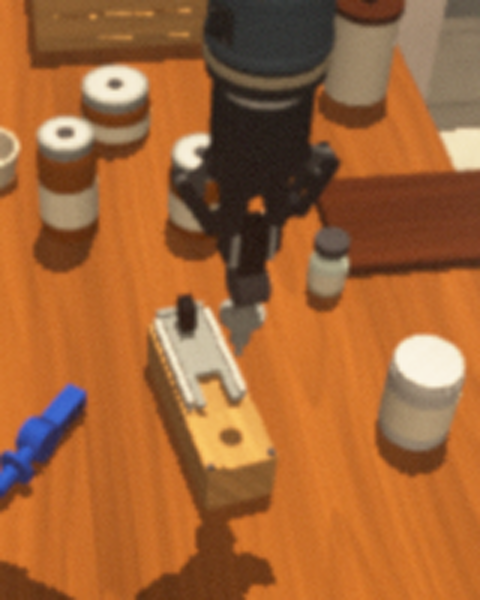

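The gauge is out: it hangs upright at (245,270), the hole at (231,437) is empty, and the lock is still open. I'll carry it to just short of the squat jar and measure the lid with the wrist camera.

```bash
python3 -m inch '[[[0.015,0.001,0,0,0,0],[0.045,0.003,0,0,0,0],[0.085,0.006,0,0,0,0],[0.13,0.01,0,0,0,0],[0.175,0.013,0,0,0,0],[0.22,0.017,0,0,0,0],[0.265,0.02,0,0,0,0],[0.31,0.023,0,0,0,0],[0.355,0.026,0,0,0,0],[0.395,0.03,0,0,0,0],[0.43,0.033,0,0,0,0],[0.455,0.035,0,0,0,0],[0.465,0.036,0,0,0,0],[0.465,0.036,0,0,0,0],[0.465,0.036,0,0,0,0],[0.465,0.036,0,0,0,0]]]'
python3 - <<'E'
from h import *
from plant import status,eyes
import cv2
s=status.sense();c=eyes.read_camera("wrist")
T=np.eye(4);T[:3,:3]=Ro.from_rotvec(s["eef_rot"]).as_matrix();T[:3,3]=s["tcp_pos"]
np.savez("w3.npz",K=c["mtx"],T=T@c["T_tool_cam"]);im=cv2.cvtColor(c["img"],cv2.COLOR_RGB2BGR)
cv2.imwrite("pics/w3.png",im)
rel([.516,.325,.30],10.3)
E
```

```text
t: 12.3
tcp_pos: [0.5291, 0.2251, 0.2994]
eef_rot: [2.015, 2.41, 0.0]
force: [0.7, -1.2, -2.6]
grip_width: 0.0237
gripper_force: 59.0
t 12.35 tcp [0.5291 0.2252 0.2994] F [ 0.29 -0.15 -1.66] w 0.0234 gf 59.0
shift [ 0.1005  0.0048 -0.0006] turn [ 0.0001  0.0001 -0.0018]
```

View pics/w3.png

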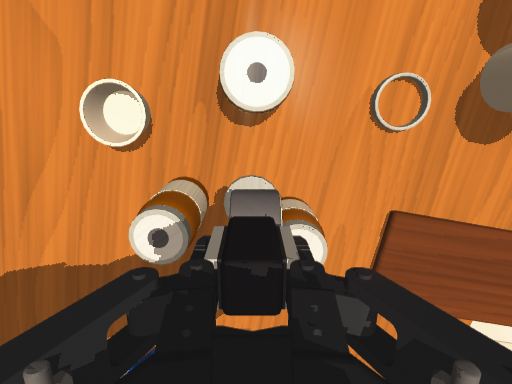

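The wrist view has the squat jar's button at (257,72), and the gauge straight in the fingers. I'll refine the button's centroid.

Run:
```python
from h import *
import cv2
im=cv2.imread("pics/w3.png",0)
def cen(x0,y0,x1,y1,f):
    m=f(im[y0:y1,x0:x1]).astype('uint8');n,l,st,c=cv2.connectedComponentsWithStats(m);i=1+np.argmax(st[1:,4]);return c[i]+[x0,y0],st[i]
b,st=cen(240,55,275,90,lambda a:a<150);print(b,st)
l,st=cen(215,28,300,115,lambda a:a>175);print(l,st)
p=atz("w3",b,.075);print(p,atz("w3",l,.0735));rel([p[0],p[1],.2975],10.3)
```

```text
[256.65202703  72.38513514] [  8   8  19  20 296]
[256.75554539  70.5385319 ] [   5    3   75   80 4373]
[0.51735024 0.32729766 0.075     ] [0.51711015 0.32938823 0.0735    ]
t 12.35 tcp [0.5291 0.2252 0.2994] F [ 0.29 -0.15 -1.66] w 0.0234 gf 59.0
shift [0.1026 0.0065 0.0019] turn [ 0.0001  0.0001 -0.0018]
```

```bash
python3 -m inch '[[[0.02,0.001,0,0,0,0],[0.05,0.003,0,0,0,0],[0.08,0.005,0,0,0,0],[0.097,0.006,0,0,0,0],[0.102,0.006,0,0,0,0],[0.102,0.006,0.01,0,0,0],[0.102,0.006,0.035,0,0,0],[0.102,0.006,0.06,0,0,0],[0.102,0.006,0.078,0,0,0],[0.102,0.006,0.086,0,0,0],[0.102,0.006,0.086,0,0,0],[0.102,0.006,0.086,0,0,0]]]'
python3 - <<'E'
from h import *
from plant import eyes
import cv2
o=[]
for n,(x,y),(w,h) in(("side",(180,70),(110,110)),("top",(60,150),(110,110))):
    c=eyes.read_camera(n);im=cv2.cvtColor(c["img"],cv2.COLOR_RGB2BGR);cv2.imwrite(f"pics/{n}3.png",im)
    o.append(cv2.resize(im[y:y+h,x:x+w],None,fx=3.6,fy=3.6,interpolation=cv2.INTER_CUBIC))
cv2.imwrite("pics/c3.png",cv2.hconcat(o))
rel([.517,.3265,.2155],10.3)
E
```

```text
t: 13.85
tcp_pos: [0.517, 0.3273, 0.2141]
eef_rot: [2.014, 2.411, 0.002]
force: [-0.9, -0.3, -2.2]
grip_width: 0.0232
gripper_force: 59.0
t 13.95 tcp [0.517  0.3274 0.214 ] F [ 0.27  0.28 -1.41] w 0.0234 gf 59.0
shift [-0.0009 -0.0002 -0.0015] turn [ 0.0011 -0.0004 -0.0009]
```

View pics/c3.png

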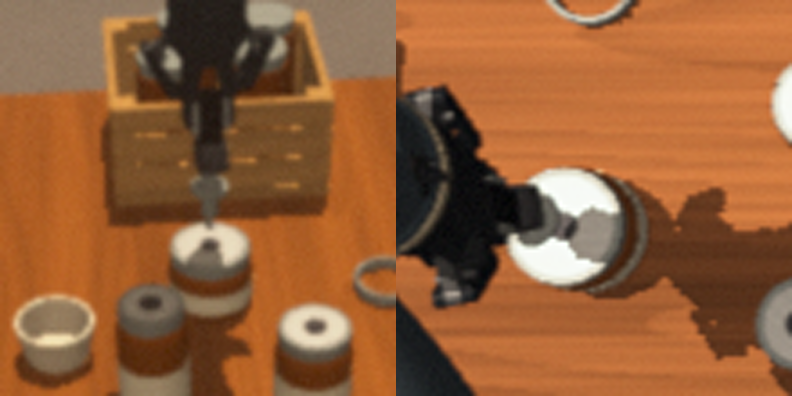

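The side view shows the feeler's end at crop (209,226) just above the button at (210,245). In the top view the tip is at crop (568,228), next to the button. I'll check this with numbers before lowering.

Run:
```python
from h import *
np.set_printoptions(precision=4,suppress=True)
print("button side",atz("side",(180+210/3.6,70+245/3.6),.075)," tip side",atz("side",(180+209/3.6,70+226/3.6),.0945))
print("tip top",atz("top",(60+(571-396)/3.6,150+229/3.6),.0945)," button top",atz("top",(106,212.5),.075))
```

```text
button side [0.5174 0.3242 0.075 ]  tip side [0.5172 0.3315 0.0945]
tip top [0.5107 0.3117 0.0945]  button top [0.5151 0.3245 0.075 ]
```

The wrist and side readings put the tip within about 2 mm of the button centre. I read the wrong point in the top view, since the button's shadow blends in there. I'll shift 1.5 mm back and lower carefully.

```bash
python3 -m inch '[[[-0.0015,0,0.003,0,0,0],[-0.0015,0,0.008,0,0,0],[-0.0015,0,0.012,0,0,0],[-0.0015,0,0.015,0,0,0],[-0.0015,0,0.015,0,0,0],[-0.0015,0,0.015,0,0,0]]]'
python3 -m inch '[[[0,0,0.001,0,0,0],[0,0,0.002,0,0,0],[0,0,0.003,0,0,0],[0,0,0.004,0,0,0],[0,0,0.004,0,0,0],[0,0,0.004,0,0,0],[0,0,0.004,0,0,0]]]'
python3 - <<'E'
from h import *
from plant import eyes,status
import cv2
o=[];F=[]
for n,(x,y),(w,h) in(("side",(210,90),(60,60)),("top",(70,180),(60,60))):
    c=eyes.read_camera(n);im=cv2.cvtColor(c["img"],cv2.COLOR_RGB2BGR);cv2.imwrite(f"pics/{n}4.png",im)
    o.append(cv2.resize(im[y:y+h,x:x+w],None,fx=6.6,fy=6.6,interpolation=cv2.INTER_CUBIC));F.append(status.sense()["force"][2])
for _ in range(6): eyes.read_camera("side");F.append(status.sense()["force"][2])
print(np.round(F,2),np.mean(F));cv2.imwrite("pics/c4.png",cv2.hconcat(o))
rel([.517,.326,.1885],10.3)
E
```

```text
t: 14.7
tcp_pos: [0.517, 0.3259, 0.1984]
eef_rot: [2.014, 2.411, 0.0]
force: [-0.1, 0.5, -2.7]
grip_width: 0.0233
gripper_force: 59.0
t: 15.58
tcp_pos: [0.517, 0.3259, 0.1943]
eef_rot: [2.014, 2.411, 0.0]
force: [0.2, 0.1, 0.2]
grip_width: 0.0239
gripper_force: 59.1
[-0.04 -0.8  -0.52  0.34 -0.18 -0.8  -0.85 -0.46] -0.413646735707316
t 15.97 tcp [0.517  0.3259 0.1943] F [-0.41  0.17 -0.46] w 0.0231 gf 59.1
shift [0.0001 0.     0.0058] turn [ 0.0001 -0.     -0.0008]
```

Contact is as predicted: about 1.4 N, so about 1.5 mm in. I'll press 5.5 mm more, slowly.

```bash
python3 -m inch '[[[0,0,0.001,0,0,0],[0,0,0.002,0,0,0],[0,0,0.003,0,0,0],[0,0,0.004,0,0,0],[0,0,0.005,0,0,0],[0,0,0.0057,0,0,0],[0,0,0.0057,0,0,0],[0,0,0.0057,0,0,0],[0,0,0.0057,0,0,0]]]'
python3 - <<'E'
from h import *
from plant import eyes,status
import cv2
o=[];F=[]
for n,(x,y),(w,h) in(("side",(210,90),(60,60)),("top",(70,180),(60,60))):
    c=eyes.read_camera(n);im=cv2.cvtColor(c["img"],cv2.COLOR_RGB2BGR);cv2.imwrite(f"pics/{n}5.png",im)
    o.append(cv2.resize(im[y:y+h,x:x+w],None,fx=6.6,fy=6.6,interpolation=cv2.INTER_CUBIC));F.append(status.sense()["force"][2])
for _ in range(10): eyes.read_camera("side");F.append(status.sense()["force"][2])
print(np.round(F,2),np.mean(F));cv2.imwrite("pics/c5.png",cv2.hconcat(o))
rel([.517,.326,.1885],10.3)
E
```

```text
t: 17.1
tcp_pos: [0.517, 0.3259, 0.1887]
eef_rot: [2.014, 2.411, 0.0]
force: [-0.5, -0.1, 1.6]
grip_width: 0.0234
gripper_force: 59.3
[1.45 1.37 0.88 1.56 1.18 0.72 1.05 0.97 1.58 0.17 1.68 1.14] 1.1468843867864105
t 17.7 tcp [0.517  0.3259 0.1886] F [ 0.56 -0.28  1.14] w 0.0232 gf 59.3
shift [0.0001 0.0001 0.0001] turn [ 0.     -0.     -0.0008]
```

View pics/c5.png

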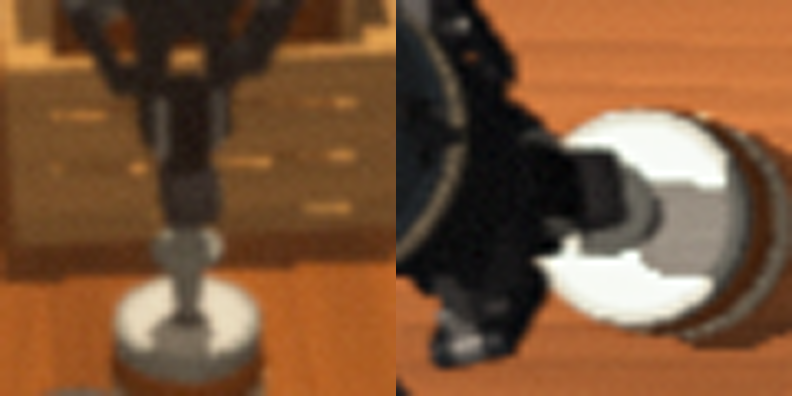

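The picture shows the gauge upright, with the feeler on the middle of the squat lid at crop (187,318). The force is about 3 N and rose at 0.27 N/mm, so the feeler is half way in. I'm handing it in.

```bash
python3 -c "
from plant import order
print(order.close_job())"
```

```text
the job is handed in; nothing more can be done
None
```

The job is handed in at about 18 s: the lock is open at its end stop, and the gauge is held upright on the squat jar's lid button, pressed about half way in at about 3 N.

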